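# Index the plating turntable to the green station

## Robot

A 6-joint arm with a two-finger parallel gripper is mounted at the origin on the work surface. World frame = base frame: x ahead of the robot, y to its left, z up, the work surface at z = 0. Lengths are in mm, angles in rad, forces in N, time in s.
With the tool pointing down it reaches from about 375 to 925 mm from the base axis. Payload 5.7 kg.
Tool frame: the origin (TCP) lies on the centre line of the jaws, within the pads' length; the fingertips stand 22 mm ahead of it and the grasp point (between the pads) lies 3 mm ahead of it (arm.finger_overhang is the distance from the TCP to the fingertips, in mm); z points along the fingers, y is the direction in which the jaws open and shut (so a half turn about z gives the same grasp; the last joint's range is limited). The gripper opens to 85 mm and grips with 20 to 120 N. Pads are 22 mm wide; open, the fingers measure 114 mm over their backs; the gripper's body (76 mm by 85 mm) begins 54 mm behind the grasp point. The pads swing forward as they close: fully open they stand 13 mm farther back than shut.
Start: joints at [-1.37, 0.359, 1.51, -0, 1.272, -0.115], TCP at [186.331, -570.304, 253.267] pointing down, gripper open.
Joint ranges: [-2.97, 2.97], [-1.01, 2.36], [0.21, 2.38], [-0.96, 4.11], [0.2, 2.71], [-2.98, 2.98]. Speed limits (rad/s): [2.39, 2.39, 3.14, 3.14, 3.14, 3.14].

## Interface

Orientations are given as [roll, pitch, yaw] about the fixed x, y, z axes, in that order (R = Rz(yaw) Ry(pitch) Rx(roll)).
In Python, from workcell import arm gives the robot as it stands. The module is installed in compiled form; this text tells all that it offers.
- The arm moves only by the tool play_rows, never from a script. Its argument "targets" is a list of rows, each a list of 2 entries, a list of its own where there are three numbers: the shift along the world's x, y, z in mm, then the turn about the world's z in rad. A call has 1 to 10 rows; each row is the pose to reach, as a shift and turn from the pose commanded when the call began; what a row does not reach only later rows make up. A row lasts 1/12 s, in which the tool goes at most 41.7 mm and 7.16 degrees, less where a joint would pass 70% of its speed; a pose out of reach is approached as far as the arm can. A call with a gripper value outside its range is refused whole. "claw" is the finger opening in mm, from 0 to 85.4, set as the call begins (left out, the last holds). The fingers move at their own pace and stop on an object; the grip force is fixed at half the most. Time passes only in rows, so rows that repeat a pose let the fingers close. It gives the time, the measured TCP pose, the force and the opening at its end, in the units of the state.
- arm.state(): the state, without advancing time (a new reading comes with each control period).
- arm.capture(name): name is "side" or "top"; returns the picture (384x512x3 uint8, red, green, blue); there is no depth.
- arm.camera_info(name): a dict with "camera_matrix" (3x3 intrinsics, pixels), "rvec" (rotation vector, rad) and "tvec" (3), from world to camera coordinates, as OpenCV has them. Camera axes: x right, y down, z forward; pixel columns grow to the right and rows downward; lengths in mm; the calibration is good to about 2 mm. A picture is of the moment at which its call begins. camera_info takes no time and is no camera call.
- arm.close_job(): hands the job in, once; it reports no verdict.
Trained networks look in the newest picture that a camera, given by its name, has taken for a name from the list of things; names that differ only in an ending like _2 or _b are one class to them, and where a whole thing is asked for, a point or a joint stands for the part that bears it (a point fixed in the world has none). Each returns a list of dicts, best first, with "score" (0 to 1); they miss things now and then, are a little off and sometimes report something else, mostly with a low value. They report only what shows in the picture. A call takes as long as a camera call. They do not tell look-alikes from the thing itself.
- arm.masks_of(camera, thing): "pixels" (384x512 bool, what is visible of it) and "xy" ([column, row] in pixels, amid what is visible of it).
The state is a dict: "t": time; "joints": joint angles; "joint_velocities": joint speeds; "effort": joint torques, N m; "tcp_pos": TCP position; "tool_rot": TCP orientation; "force": force on the tool from outside, world axes, zero at the start; "torque": the same for the moment, N m; "gripper_width": finger opening in mm.
Only numpy, scipy, OpenCV 4.12 (cv2) and the standard library are available. Lean on these libraries where they do the work, as an engineer would, in place of code of your own. Each camera call takes 0.05 s, during which the arm holds its last target. There are 200 camera calls.

## Task

Turn the sizzle platter to the green station: pull up the black spring knob of the indexing turntable so that its pin comes out of its notch, swing the turntable round by the knob until the pin is over the notch beside the green disc, and let the pin drop fully home there. Keep the platter sitting on the turntable, and let go of the knob.

Things in the scene. Friction and masses are not known exactly. Their poses are not given: they have to be found in the camera images.
- knob_grip (a point): Black knob, 32 mm across, 36 mm tall, on the index pin by the turntable's rim; point on its axis, 14 mm below its top, 110 mm above the counter with the pin home. Spins freely about its own axis, so the gripper need not turn. Lifting it draws the pin: clear of the notch at 22 mm (then the turntable swings lightly), stop at 34 mm; spring and weight pull down with 6 to 8 N. 28 mm steel sleeve below it, 4 mm gap.
- turntable_centre (a point): Middle of the turntable's top, on its vertical axis, 56 mm above the counter. Dark disc, 192 mm across, on a fixed grey base, 330 mm across. The knob moves round it at 115 mm radius, up to 83 degrees either way from the start. Fixed ring with notches every 36 degrees; the pin starts in one without a disc, the two on each side of it have a green, red, blue and yellow disc in any order.
- green_tag (a point): Centre of the top of the green disc, 28 mm across, 5 mm thick, fixed on the base outside the notched ring, 21 mm above the counter, 146 mm from the turntable's axis. Its notch lies on the line from the axis to this point, 115 mm from the axis. Notches have flared mouths 34 mm wide: a pin let go within about 12 mm of the middle (along the circle) slides in and centres itself.
- platter_centre (a point): Centre of the sizzle platter, a black iron dish on a round wooden liner, 144 mm across, 34 mm tall, about 0.6 kg, lying loose on the middle of the turntable; its rim is 90 mm above the counter. The point lies on its axis, half-way up; z is up.
Not all that is in view belongs to the job. What is shaped like the part that bears platter_centre but red or turquoise is not meant.

How it is judged:
By the outcome, as a careful person would: the job done as asked, in the order asked, and still so for the second after the job is handed in, with the robot touching nothing.
It also fails if it takes over 35 s, if anything falls off the work surface, if the arm or the gripper's body presses on something with over 40 N, if the wrist force passes 120 N, or if a joint passes its speed limit or range.

## Working session

There is one attempt and no reset: what is moved stays moved. The work goes in short steps, Python scripts to look and compute and a tool call to move; the robot and the scene stay as the last step left them, time stands still between calls to the robot, and variables do not carry over. Pictures are saved under pics/ and viewed, about 8 in all and at most 12, crops included, and the job is handed in when it is done.

Besides the shell and the picture viewer there is one more tool, called after "Request:" by a JSON object that holds its "op" and its "data". play_rows: Moves the arm, as the interface text tells. Its arguments: {"type":"object","properties":{"targets":{"type":"array"},"claw":{"type":"number"}},"required":["targets"]}

```bash
mkdir -p pics
cat > h.py <<'E'
import numpy as np, cv2
from workcell import arm
def cam(n):
    c=arm.camera_info(n); return np.array(c["camera_matrix"],float),np.array(c["rvec"],float),np.array(c["tvec"],float).ravel()
def ray(n,px,z):
    K,r,t=cam(n); R=cv2.Rodrigues(r)[0]; d=R.T@np.linalg.inv(K)@[px[0],px[1],1]; o=-R.T@t
    return o+d*(z-o[2])/d[2]
def proj(n,p):
    K,r,t=cam(n); return cv2.projectPoints(np.array(p,float).reshape(-1,1,3),r,t,K,None)[0].reshape(-1,2)
E
python3 - <<'E'
from h import *
ims=[]
for n in("top","side"):
    im=arm.capture(n); ims.append(im); cv2.imwrite(f"pics/{n}0.png",im[:,:,::-1])
    R=cv2.Rodrigues(cam(n)[1])[0]; print(n,(-R.T@cam(n)[2]).round())
    for th,z in(("knob_grip",110),("turntable_centre",56),("green_tag",21),("platter_centre",73)):
        for d in arm.masks_of(n,th)[:4]: print(th,round(d["score"],2),np.round(d["xy"]),d["pixels"].sum(),ray(n,d["xy"],z).round())
cv2.imwrite("pics/both.png",cv2.resize(np.hstack(ims),(800,300))[:,:,::-1])
E
```

```text
top [324. -18. 924.]
knob_grip 0.55 [222. 185.] 176 [514.  65. 110.]
turntable_centre 0.69 [229. 169.] 1918 [565.  54.  56.]
green_tag 0.51 [185. 143.] 85 [647. 171.  21.]
platter_centre 0.91 [159. 287.] 2936 [289. 211.  73.]
platter_centre 0.75 [241. 140.] 2685 [632.  24.  73.]
platter_centre 0.71 [374. 256.] 2809 [ 351. -278.   73.]
side [281. 724. 848.]
knob_grip 0.55 [217. 218.] 234 [515.  69. 110.]
turntable_centre 0.8 [197. 233.] 1495 [565.  78.  56.]
turntable_centre 0.23 [154. 267.] 106 [622. 191.  56.]
green_tag 0.49 [156. 266.] 120 [635. 164.  21.]
platter_centre 0.81 [312. 160.] 1615 [ 345. -223.   73.]
platter_centre 0.65 [301. 328.] 3993 [295. 268.  73.]
platter_centre 0.59 [178. 214.] 2534 [621.  46.  73.]
platter_centre 0.53 [196. 229.] 1748 [565.  81.  73.]
```

View pics/top0.png

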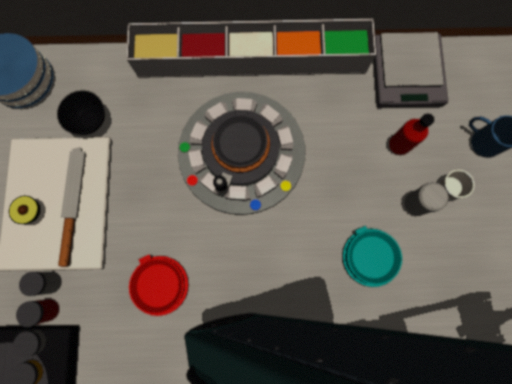

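View pics/side0.png

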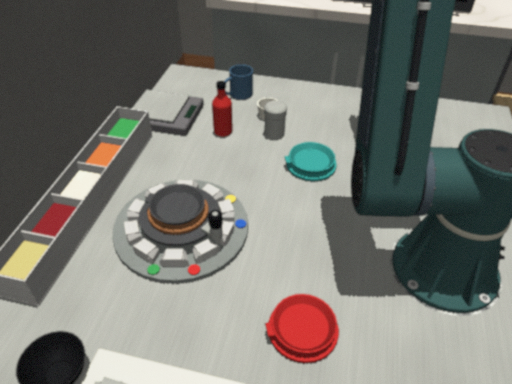

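The top view shows the turntable at about (242,150) and the black knob at (221,184). Discs: green (185,147), red (192,180), blue (256,204), yellow (286,185). So green is two notches past the start, on the red side. The red platter (159,285), the turquoise platter (372,256) and the green bin (347,41) are look-alikes to ignore.

Run:
```python
from h import *
from scipy.optimize import least_squares
W={"top":dict(g=(185,147),r=(192,180),b=(256,204),y=(286,185)),"side":dict(g=(153,269),r=(194,269),b=(240,224),y=(231,198))}
H=dict(g=60,r=0,b=112,y=28); ang=dict(g=-72,r=-36,b=36,y=72); obs=[]
for n in W:
    im=cv2.imread(f"pics/{n}0.png"); hsv=cv2.cvtColor(im,cv2.COLOR_BGR2HSV).astype(int)
    for k,(u,v) in W[n].items():
        m=np.zeros(im.shape[:2],bool); s=slice(v-9,v+10),slice(u-9,u+10)
        dh=abs((hsv[...,0]-H[k]+90)%180-90); m[s]=((dh<14)&(hsv[...,1]>110)&(hsv[...,2]>50))[s]
        ys,xs=np.nonzero(m); c=(xs.mean(),ys.mean()); p=ray(n,c,20); obs.append((k,p)); print(n,k,np.round(c,1),m.sum(),p.round(1))
for sel in (obs[:4],obs[4:],obs):
    def f(q): 
        return np.concatenate([p[:2]-q[:2]-146*np.array([np.cos(q[2]+q[3]*np.radians(ang[k])),np.sin(q[2]+q[3]*np.radians(ang[k]))]) for k,p in sel])
    best=min((least_squares(lambda q:f(np.r_[q,s]),[610,30,a]) for s in(1,-1) for a in(2,3,4)),key=lambda r:r.cost)
    s=min((1,-1),key=lambda s:abs(f(np.r_[best.x,s])).sum()); q=best.x
    k=q[:2]+115*np.array([np.cos(q[2]),np.sin(q[2])]); g=q[2]+s*np.radians(-72)
    print(q.round(3),s,"res",best.fun.round(1),"knob",k.round(1),"goal",(q[:2]+115*np.array([np.cos(g),np.sin(g)])).round(1))
for n in W: print(proj(n,[[*k,110],[*k,124],[*q[:2],73]]).round(1))
t=cv2.imread("pics/top0.png")[80:225,165:320]; s=cv2.imread("pics/side0.png")[165:310,100:255]
cv2.imwrite("pics/crop.png",cv2.resize(np.hstack([t,s]),None,fx=2.5,fy=2.5,interpolation=cv2.INTER_CUBIC))
```

```text
top g [184.3 146.7] 76 [636.6 172.5  20. ]
top r [191.8 179.8] 108 [548.9 151.8  20. ]
top b [255.  204.3] 90 [483.6  -6.9  20. ]
top y [285.4 185.4] 110 [530.7 -84.   20. ]
side g [153. 269.] 81 [638.5 172.   20. ]
side r [193.6 269.1] 103 [550.7 150.8  20. ]
side b [240.3 223.3] 71 [484.8  -7.5  20. ]
side y [231.1 197.8] 42 [530.5 -88.1  20. ]
[625.419  27.206   2.75 ] 1 res [-0.1 -0.3 -0.1  0.2  0.1  0.1  0.  -0.1] knob [519.1  71.1] goal [634.3 141.9]
[626.437  25.323   2.746] 1 res [ 0.1  1.2  0.1  0.8  0.5  0.8 -0.7 -2.7] knob [520.3  69.7] goal [635.8 139.9]
[625.928  26.264   2.748] 1 res [-0.9  0.7 -0.8  1.  -0.3  0.7 -0.3  0.7  1.   0.2  0.9 -0.   0.9  0.1
 -0.5 -3.5] knob [519.7  70.4] goal [635.1 140.9]
[[220.1 182.3]
 [219.4 180.8]
 [240.2 142.8]]
[[215.4 218.2]
 [215.  213.8]
 [178.6 207.8]]
```

View pics/crop.png

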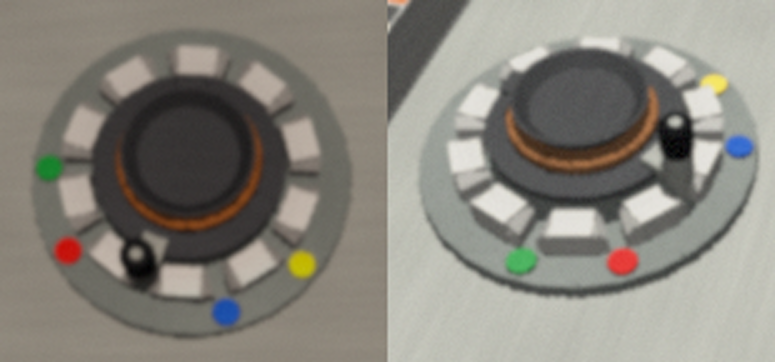

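Run:
```python
from h import *
s=arm.state(); 
for k in("t","tcp_pos","tool_rot","force","gripper_width"): print(k,np.round(s[k],3))
r,p,y=s["tool_rot"]
from scipy.spatial.transform import Rotation as R
m=R.from_euler("xyz",[r,p,y]).as_matrix(); print("jaw dir deg",np.degrees(np.arctan2(m[1,1],m[0,1])))
```

```text
t 0.5
tcp_pos [ 186.314 -570.273  253.215]
tool_rot [-3.141 -0.     0.316]
force [ 0.396 -0.532 -0.467]
gripper_width 85.344
jaw dir deg -71.90671876547407
```

Request:
{"op": "play_rows", "data": {"targets": [[[10, 19, 0], -0.03], [[26, 50, 0], -0.1], [[44, 84, 0], -0.2], [[62, 118, 0], -0.3], [[80, 153, 0], -0.4], [[98, 188, 0], -0.5], [[116, 223, 0], -0.6], [[134, 258, 0], -0.7], [[152, 293, 0], -0.8], [[170, 328, 0], -0.9]], "claw": 60}}

```text
t: 1.33
tcp_pos: [356.5, -241.3, 253.6]
tool_rot: [-3.141, -0.001, -0.588]
force: [1.3, -0.4, 0.5]
gripper_width: 59.7
```

Request:
{"op": "play_rows", "data": {"targets": [[[18, 34, 0], -0.1], [[36, 69, 0], -0.1], [[54, 104, -5], -0.1], [[72, 139, -15], -0.1], [[90, 174, -25], -0.1], [[108, 208, -35], -0.1], [[126, 243, -45], -0.1], [[144, 277, -55], -0.1], [[158, 304, -60], -0.1], [[163, 313, -63], -0.1]]}}

```text
t: 2.17
tcp_pos: [520.7, 73.7, 189.7]
tool_rot: [-3.14, 0.0, -0.68]
force: [0.8, -0.2, 0.2]
gripper_width: 60.1
```

Request:
{"op": "play_rows", "data": {"targets": [[[0, 0, 0], 0], [[0, 0, 0], 0], [[0, 0, 0], 0]]}}

```text
t: 2.42
tcp_pos: [518.4, 68.9, 190.4]
tool_rot: [3.141, 0.0, -0.683]
force: [-0.2, 0.6, -0.2]
gripper_width: 60.0
```

Run:
```python
from h import *
ims=[]
p=arm.state()["tcp_pos"]; print(np.round(p,1))
for n,(x,y) in dict(top=(165,80),side=(120,130)).items():
    im=arm.capture(n).copy()
    ims.append(cv2.resize(im[y:y+150,x:x+160],None,fx=2.5,fy=2.5,interpolation=cv2.INTER_CUBIC))
    for d in arm.masks_of(n,"knob_grip")[:2]: print(n,d["score"],np.round(d["xy"]),d["pixels"].sum(),ray(n,d["xy"],110).round(1))
cv2.imwrite("pics/near.png",np.hstack(ims)[:,:,::-1])
```

```text
[518.4  68.9 190.4]
side 0.52 [217. 219.] 240 [514.9  71.6 110. ]
side 0.35 [176. 215.] 2272 [608.2  82.1 110. ]
```

View pics/near.png

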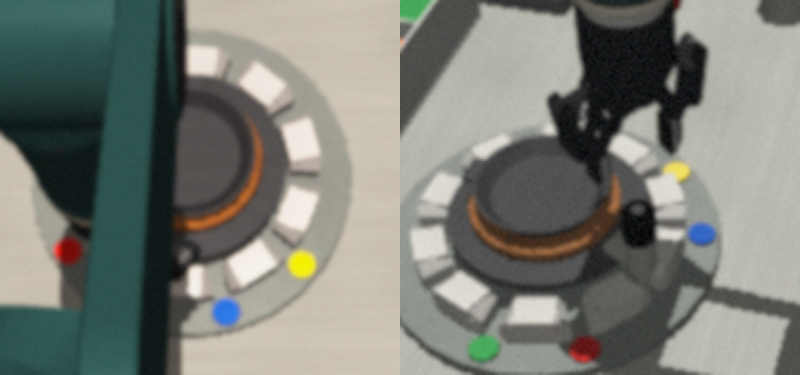

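The crops show the fingers either side of the black knob's axis (side crop: knob at (638,222), fingers at (595,165) and (672,140)), and nothing lies under them. I'll descend next.

Request:
{"op": "play_rows", "data": {"targets": [[[0, 0, -12], 0], [[0, 0, -26], 0], [[0, 0, -40], 0], [[0, 0, -54], 0], [[0, 0, -66], 0], [[0, 0, -73], 0], [[0, 0, -77], 0], [[0, 0, -77], 0], [[0, 0, -77], 0]]}}

```text
t: 3.37
tcp_pos: [519.2, 69.7, 113.6]
tool_rot: [-3.141, -0.0, -0.683]
force: [0.9, -1.1, -0.0]
gripper_width: 59.8
```

Request:
{"op": "play_rows", "data": {"targets": [[[0, 0, 0], 0], [[0, 0, 0], 0], [[0, 0, 0], 0], [[0, 0, 0], 0], [[0, 0, 0], 0], [[0, 0, 0], 0]], "claw": 20}}

```text
t: 3.87
tcp_pos: [519.8, 70.1, 114.2]
tool_rot: [-3.14, -0.001, -0.682]
force: [-1.0, -0.5, 5.7]
gripper_width: 30.8
```

Request:
{"op": "play_rows", "data": {"targets": [[[0, 0, 4], 0], [[0, 0, 9], 0], [[0, 0, 14], 0], [[0, 0, 19], 0], [[0, 0, 24], 0], [[0, 0, 28], 0], [[0, 0, 28], 0], [[0, 0, 28], 0]], "claw": 20}}

```text
t: 4.53
tcp_pos: [519.4, 69.9, 141.5]
tool_rot: [-3.141, -0.001, -0.682]
force: [4.5, -1.8, -7.7]
gripper_width: 30.5
```

Run:
```python
import numpy as np
a=lambda d:np.array([115*np.cos(np.radians(d)),115*np.sin(np.radians(d))])
st=157.5
off=[1,2.5,5,8,11,14,17,20,23,25.5]
for base,l in((0,off),(25.5,[3,6,9,12,15,18,21,24,27,30]),(55.5,[3,6,9,11.5,13.5,15,16,16.5,16.5,16.5])):
    print([[[*(a(st-base-d)-a(st-base)).round(1).tolist(),0],0] for d in l])
```

```text
[[[0.8, 1.8, 0], 0], [[2.0, 4.6, 0], 0], [[4.2, 9.1, 0], 0], [[7.2, 14.4, 0], 0], [[10.3, 19.5, 0], 0], [[13.8, 24.4, 0], 0], [[17.5, 29.1, 0], 0], [[21.5, 33.7, 0], 0], [[25.6, 38.0, 0], 0], [[29.3, 41.5, 0], 0]]
[[[4.6, 3.9, 0], 0], [[9.4, 7.6, 0], 0], [[14.3, 11.0, 0], 0], [[19.5, 14.1, 0], 0], [[24.7, 17.0, 0], 0], [[30.2, 19.6, 0], 0], [[35.7, 21.9, 0], 0], [[41.4, 23.9, 0], 0], [[47.2, 25.6, 0], 0], [[53.0, 27.0, 0], 0]]
[[[5.9, 1.1, 0], 0], [[11.9, 1.9, 0], 0], [[17.9, 2.4, 0], 0], [[22.9, 2.5, 0], 0], [[26.9, 2.5, 0], 0], [[29.9, 2.4, 0], 0], [[31.9, 2.2, 0], 0], [[32.9, 2.2, 0], 0], [[32.9, 2.2, 0], 0], [[32.9, 2.2, 0], 0]]
```

Request:
{"op": "play_rows", "data": {"targets": [[[0.8, 1.8, 0], 0], [[2, 4.6, 0], 0], [[4.2, 9.1, 0], 0], [[7.2, 14.4, 0], 0], [[10.3, 19.5, 0], 0], [[13.8, 24.4, 0], 0], [[17.5, 29.1, 0], 0], [[21.5, 33.7, 0], 0], [[25.6, 38, 0], 0], [[29.3, 41.5, 0], 0]]}}

```text
t: 5.37
tcp_pos: [548.3, 111.9, 141.0]
tool_rot: [3.141, 0.001, -0.682]
force: [2.1, -2.7, -7.7]
gripper_width: 30.5
```

Swinging lightly, with the pin force still there.

Request:
{"op": "play_rows", "data": {"targets": [[[4.6, 3.9, 0], 0], [[9.4, 7.6, 0], 0], [[14.3, 11, 0], 0], [[19.5, 14.1, 0], 0], [[24.7, 17, 0], 0], [[30.2, 19.6, 0], 0], [[35.7, 21.9, 0], 0], [[41.4, 23.9, 0], 0], [[47.2, 25.6, 0], 0], [[53, 27, 0], 0]]}}

```text
t: 6.2
tcp_pos: [601.4, 139.4, 141.1]
tool_rot: [-3.141, 0.001, -0.682]
force: [-2.2, 3.2, -7.7]
gripper_width: 31.0
```

Request:
{"op": "play_rows", "data": {"targets": [[[5.9, 1.1, 0], 0], [[11.9, 1.9, 0], 0], [[17.9, 2.4, 0], 0], [[22.9, 2.5, 0], 0], [[26.9, 2.5, 0], 0], [[29.9, 2.4, 0], 0], [[31.9, 2.2, 0], 0], [[32.9, 2.2, 0], 0], [[32.9, 2.2, 0], 0], [[32.9, 2.2, 0], 0]]}}

```text
t: 7.03
tcp_pos: [635.4, 141.7, 141.5]
tool_rot: [-3.139, -0.0, -0.682]
force: [1.3, 6.1, -7.5]
gripper_width: 30.4
```

Run:
```python
from h import *
ims=[]
print(np.round(arm.state()["tcp_pos"],1))
for n,(x,y) in dict(top=(165,80),side=(90,150)).items():
    im=arm.capture(n); ims.append(cv2.resize(im[y:y+150,x:x+160],None,fx=2.5,fy=2.5,interpolation=cv2.INTER_CUBIC))
cv2.imwrite("pics/swung.png",np.hstack(ims)[:,:,::-1])
```

```text
[635.4 141.7 141.5]
```

View pics/swung.png

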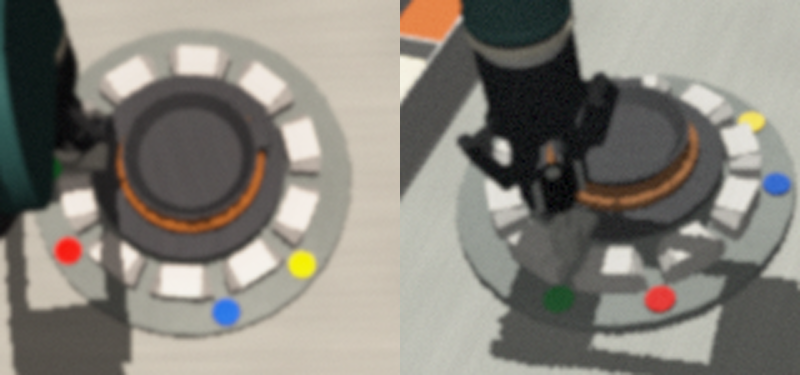

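The knob is in line with the green disc (shaded, side crop (558,298)), and the platter is centred. Lowering now.

Request:
{"op": "play_rows", "data": {"targets": [[[-0.5, 0, -4], 0], [[-0.5, 0, -8], 0], [[-0.5, 0, -12], 0], [[-0.5, 0, -16], 0], [[-0.5, 0, -20], 0], [[-0.5, 0, -24], 0], [[-0.5, 0, -27], 0], [[-0.5, 0, -27], 0], [[-0.5, 0, -27], 0]]}}

```text
t: 7.88
tcp_pos: [635.1, 141.7, 114.8]
tool_rot: [-3.139, -0.001, -0.682]
force: [-0.1, 5.7, -6.9]
gripper_width: 30.7
```

Request:
{"op": "play_rows", "data": {"targets": [[[0, 0, 0], 0], [[0, 0, 0], 0], [[0, 0, 0], 0], [[0, 0, 0], 0]], "claw": 46}}

```text
t: 8.22
tcp_pos: [634.6, 140.2, 115.0]
tool_rot: [-3.141, -0.002, -0.682]
force: [0.1, -0.2, 0.2]
gripper_width: 46.0
```

Request:
{"op": "play_rows", "data": {"targets": [[[0, 0, 4], 0], [[0, 0, 10], 0], [[0, 0, 18], 0], [[0, 0, 30], 0], [[0, 0, 45], 0], [[0, 0, 60], 0], [[0, 0, 80], 0], [[0, 0, 100], 0], [[0, 0, 120], 0], [[0, 0, 130], 0]]}}

```text
t: 9.05
tcp_pos: [635.1, 140.9, 248.5]
tool_rot: [-3.138, -0.004, -0.682]
force: [0.8, 0.4, 0.3]
gripper_width: 46.0
```

Request:
{"op": "play_rows", "data": {"targets": [[[0, -15, 0], 0], [[0, -40, 0], 0], [[0, -70, 0], 0], [[0, -105, 0], 0], [[0, -140, 0], 0], [[0, -175, 0], 0], [[0, -210, 0], 0], [[0, -235, 0], 0], [[0, -250, 0], 0], [[0, -250, 0], 0]]}}

```text
t: 9.88
tcp_pos: [633.0, -113.1, 243.5]
tool_rot: [3.14, 0.0, -0.686]
force: [-0.8, -1.0, 0.6]
gripper_width: 45.9
```

Run:
```python
from h import *
ims=[]
for n,(x,y) in dict(top=(165,80),side=(90,165)).items():
    im=arm.capture(n); ims.append(cv2.resize(im[y:y+150,x:x+160],None,fx=2.5,fy=2.5,interpolation=cv2.INTER_CUBIC))
    for d in arm.masks_of(n,"knob_grip")[:2]: print(n,d["score"],np.round(d["xy"]),d["pixels"].sum(),ray(n,d["xy"],110).round(1))
    for z in(88,124): print("home/up px",proj(n,[[634.6,141.5,z],[634.6,141.5,z+25]]).round(1).tolist())
    print("platter",[(d["score"],ray(n,d["xy"],73).round(1)) for d in arm.masks_of(n,"platter_centre")])
cv2.imwrite("pics/done.png",np.hstack(ims)[:,:,::-1])
```

```text
home/up px [[191.5, 138.0], [189.5, 134.2]]
home/up px [[188.6, 132.5], [186.4, 128.4]]
platter []
side 0.76 [156. 234.] 274 [628.4 144.5 110. ]
home/up px [[155.6, 239.2], [153.9, 231.5]]
home/up px [[153.1, 228.1], [151.4, 220.0]]
platter [(0.86, array([620.8,  28.6,  73. ])), (0.72, array([290.1, 269.2,  73. ]))]
```

View pics/done.png

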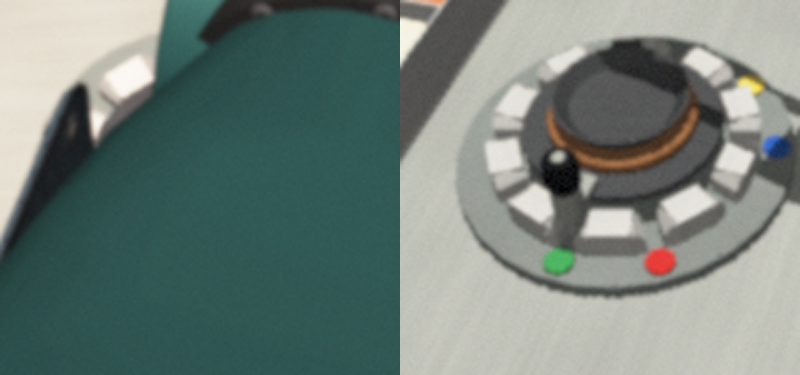

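```bash
python3 -c "
from workcell import arm
print(arm.state()['t'],arm.close_job())"
```

```text
the job is handed in; nothing more can be done
10.1833 None
```

I turned the platter to the green station and handed the job in at 10.2 s. I lifted the spring knob about 28 mm, swung the turntable 72° to the notch beside the green disc, lowered the pin, let go of the knob and moved the arm away.

- **Pin home:** the last side view shows the knob in line with the green disc. It sits at (156,234) px, within about 2 px of where it should be with the pin home, and not raised.
- **Platter:** it is still sitting centred on the turntable.
- **Forces:** I saw 10 N or less per axis in every reading while handling the knob, and about 0 N after letting go.
- **Failed check:** the top camera was blocked by the arm in that final look, so the last check rests on the side camera and the force readings alone.

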